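# Clear the bench after the engine strip-down

### The job

Sort the loose spark plug, head bolt, axle nut and bearing into the blue bins that already hold their own kind, each lying flat on the bin's floor, and put the pliers back in their foam pocket, nose in the narrow end, pressed down until they lie flat on the pocket's floor. Let go of everything and leave it at rest.

Things in the scene. Friction and masses are not known exactly. Their poses are not given: they have to be found in the camera images.
- spark_plug: Spark plug lying on its side, 79 mm long: steel hexagon in the middle (16 long, 21 across flats, 24 across corners, a flat down), dark thread 14 across to +x, white insulator 11 across to -x. Origin at bench level under the hexagon's middle, the balance point; x along the plug, z up. Its axis is 10 above the bench. 55 g.
- head_bolt: Dark hexagon bolt lying on its side, 78 mm long: shank 12 across, 70 long to +x; head 19 across flats, 8 thick at the -x end. Origin at bench level under the shank, 27 from the head's inner face, near the balance point; there the shank's top is 14 up. x level along the bolt, whose axis slopes 3 degrees down to the tip; z up. 85 g.
- axle_nut: Large bright steel hexagon nut lying flat, 32 mm across flats, 37 across corners, 18 high, bore 21. Origin: centre of the underside; flats face its x axis and every 60 degrees from it; z up. 90 g.
- bearing: Sealed ball bearing lying flat: steel outer ring 42 mm across, black seal, bore 20, 12 high. Origin: centre of the underside, z up. 70 g.
- pliers: Rigid closed combination pliers lying flat, 164 mm long: steel head, nose tip at x = +52; two black handles, 14 thick, spread to 52 over their outsides at x = -112. Flat-sided steel shoulder x -16 to +16, 27 wide (y), 12 thick: grip here, across y. Jaws 22 wide, then 15. Origin: underside, middle of the shoulder; x towards the nose, z up. 220 g.
- bin_plugs: Blue bin with two spark plugs fixed at its back (tops 24 up). Fixed; 140 (x) by 100 (y), walls 3 thick, 36 high, but the front (-x end, nearest the robot) only 22; floor 3 above the bench. Origin: centre of underside, at bench level. Open floor: x -67 to +16, y -47 to +47; its middle is near x = -25.
- bin_bolts: Blue bin with two hexagon bolts fixed at its back (tops 22 up). Fixed; 140 (x) by 100 (y), walls 3 thick, 36 high, but the front (-x end, nearest the robot) only 22; floor 3 above the bench. Origin: centre of underside, at bench level. Open floor: x -67 to +20, y -47 to +47; its middle is near x = -25.
- bin_nuts: Blue bin with two large nuts fixed at its back (tops 21 up). Fixed; 140 (x) by 100 (y), walls 3 thick, 36 high, but the front (-x end, nearest the robot) only 22; floor 3 above the bench. Origin: centre of underside, at bench level. Open floor: x -67 to +28, y -47 to +47; its middle is near x = -25.
- bin_bearings: Blue bin with two ball bearings fixed at its back (tops 15 up). Fixed; 140 (x) by 100 (y), walls 3 thick, 36 high, but the front (-x end, nearest the robot) only 22; floor 3 above the bench. Origin: centre of underside, at bench level. Open floor: x -67 to +22, y -47 to +47; its middle is near x = -25.
- foam: Firm fixed foam tray, x -130 to +70, y -50 to +90, 28 high, black on yellow; a screwdriver fills its other pocket. Pliers' pocket: yellow floor 14 up, about 3 clear round them, nose end narrow (+x), tongue between the handles. Finger notches x +-20, y +-42, as deep. Origin at bench level under the notches' middle: the pliers' origin goes over it, x along x; z up.
There are look-alikes about, which are no part of the job. Leave any yellow look-alike of the axle_nut alone. What is shaped like the bearing but red is not meant.

How it is judged:
By the outcome, as a careful person would: the job done as asked, in the order asked, and still so for the second after the job is handed in, with the robot touching nothing.
It also fails if it takes over 106 s, if anything falls off the work surface, if the arm or the gripper's body presses on something with over 40 N, if the wrist force passes 120 N, or if a joint passes its speed limit or range.

### The arm

A 6-joint arm with a two-finger parallel gripper is mounted at the origin on the work surface. World frame = base frame: x ahead of the robot, y to its left, z up, the work surface at z = 0. Lengths are in m, angles in degrees, forces in N, time in s.
With the tool pointing down it reaches from about 0.4 to 0.825 m from the base axis. Payload 7 kg.
Tool frame: the origin (TCP) lies midway between the tips of the shut fingers; the grasp point (between the pads) lies 19 mm behind it; z points along the fingers, y is the direction in which the jaws open and shut (so a half turn about z gives the same grasp; the last joint's range is limited). The gripper opens to 88 mm and grips with 3 to 60 N. Pads are 19 mm wide; open, the fingers measure 130 mm over their backs; the gripper's body (78 mm by 193 mm) begins 47 mm behind the grasp point.
Start: joints at [90.361, 20.546, 0.682, 0, -70.136, -16.507], TCP at [0.188, 0.648, 0.227] pointing down, gripper open.
Joint ranges: [-176.03, 176.03], [-82.01, 121.73], [-58.28, 71.71], [-173.87, 95.51], [-174.79, -0.11], [-173.66, 173.66]. Speed limits (degrees/s): [136.94, 136.94, 172.46, 180, 180, 180].

### API

Orientations are given as a 3x3 rotation matrix whose columns are the frame's x, y, z axes.
In Python, from rig import robot gives the robot as it stands. Calls block until the motion is done:
- robot.goto(position, orientation): joint-space move of the TCP to a pose.
- robot.servo_line(position, ori=None, speed=0.15): straight line of the TCP; ori=None keeps the orientation; speed is the mean speed in m/s.
- robot.movej(angles): joint-space move.
- robot.move_gripper(opening): opening from 0.0 (shut) to 1.0 (fully open); the grip force is fixed at half the most; returns when the fingers have stopped.
- robot.dwell(seconds).
- robot.ik(position, orientation): joint angles nearest the present ones, or None.
- robot.grab_frame(name): name is "side" or "top"; returns (picture, depth): 384x512x3 uint8, red, green, blue; 384x512 float32, m along the optical axis (not along the pixel's ray), 0 where there is no reading.
- robot.camera_info(name): a dict with "vfov" (degrees; the focal length in pixels is half the picture's height over the tangent of half this angle, whatever the lens; pixels are square), "cx", "cy" (the principal point, pixels), "k1" (the pictures are not rectified: a ray, as slopes to the right and down, at radius r is drawn at 1 + k1 r^2 times it, then the intrinsics apply), "view" (4x4, takes a point from world to camera coordinates). Camera axes: x right, y down, z forward; pixel columns grow to the right and rows downward; lengths in m; the calibration is good to about 2 mm. A picture is of the moment at which its call begins. camera_info takes no time and is no camera call.
A pose or a line that the arm cannot do raises robot.Unreachable and nothing moves.
- robot.job_done(): hands the job in, once; it reports no verdict.
Readings, each from a call of its own:
- robot.read_t(): time.
- robot.read_qpos(): joint angles.
- robot.read_qvel(): joint speeds.
- robot.read_effort(): joint torques, N m.
- robot.read_position(): TCP position.
- robot.read_tcp_rot(): TCP orientation.
- robot.read_force(): force on the tool from outside, world axes, zero at the start.
- robot.read_ft_torque(): the same for the moment, N m.
- robot.read_grip_width(): opening from 0.0 (shut) to 1.0 (fully open).
Only numpy, scipy, OpenCV 4.12 (cv2) and the standard library are available. Lean on these libraries where they do the work, as an engineer would, in place of code of your own. Each camera call takes 0.05 s, during which the arm holds its last target. There are 200 camera calls.

## Working session

There is one attempt and no reset: what is moved stays moved. The work goes in short steps, each a Python script; the robot and the scene stay as the last script left them, time stands still between calls to the robot, and variables do not carry over. Pictures are saved under pics/ and viewed, about 12 in all and at most 16, crops included, and the job is handed in when it is done.

```bash
ls; mkdir -p pics; python3 - <<'E'
from rig import robot
import cv2,numpy as np
np.set_printoptions(precision=4,suppress=True)
for n in("top","side"):
    p,d=robot.grab_frame(n); cv2.imwrite(f"pics/{n}0.png",cv2.resize(p[:,:,::-1],None,fx=1.5,fy=1.5,interpolation=cv2.INTER_CUBIC))
    np.savez(f"{n}0.npz",p=p,d=d); i=robot.camera_info(n); print(n,i)
    V=np.array(i['view']); print(-V[:3,:3].T@V[:3,3])
print(robot.read_t(),robot.read_tcp_rot())
E
```

```text
pics
top {'vfov': 43.0871769710308, 'cx': 254.7367071860825, 'cy': 190.78472993741477, 'k1': -0.2075688741660639, 'view': array([[ 0.0078, -0.9996, -0.0286,  0.0007],
       [-0.9813, -0.0021, -0.1924,  0.4783],
       [ 0.1923,  0.0295, -0.9809,  1.2367],
       [ 0.    ,  0.    ,  0.    ,  1.    ]])}
[ 0.2316 -0.0347  1.3051]
side {'vfov': 49.63071641754738, 'cx': 253.34275956917787, 'cy': 192.12673332212623, 'k1': -0.06910122369239069, 'view': array([[ 0.9547, -0.2976, -0.0066, -0.4854],
       [-0.2269, -0.7131, -0.6634,  0.1379],
       [ 0.1928,  0.6348, -0.7483,  1.0355],
       [ 0.    ,  0.    ,  0.    ,  1.    ]])}
[ 0.2951 -0.7034  0.8631]
0.1 [[ 0.9605 -0.2781 -0.0003]
 [-0.2781 -0.9605 -0.0014]
 [ 0.0001  0.0014 -1.    ]]
```

View pics/top0.png

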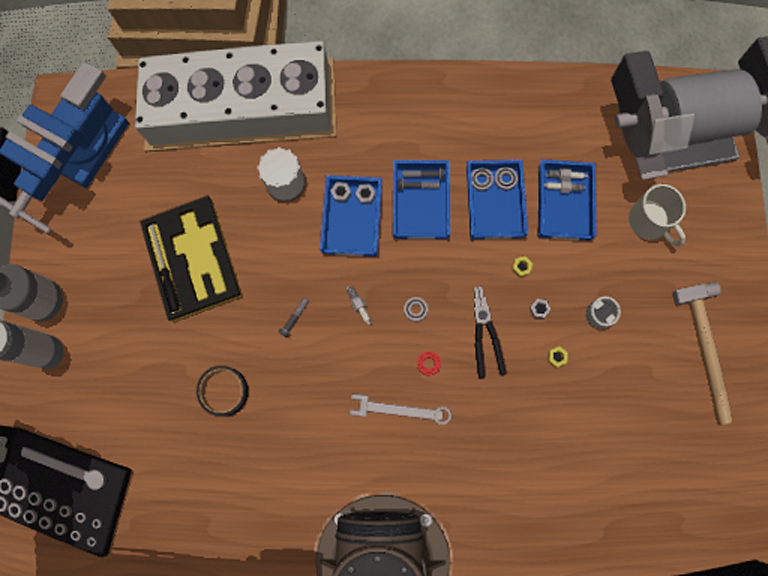

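View pics/side0.png

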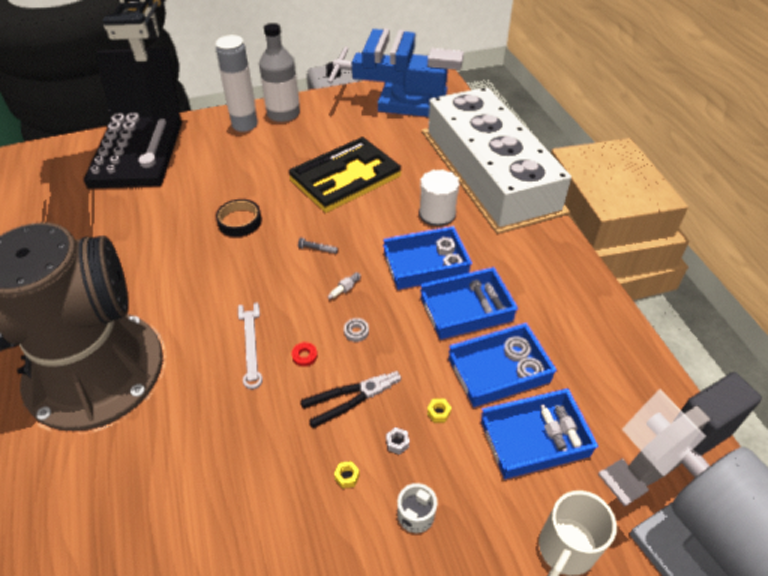

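Top view (1.5x px): loose bolt (294,318), plug (360,305), bearing (416,309), pliers (485,330), nut (540,309). The bins, left to right, are nuts (352,216), bolts (421,200), bearings (497,200) and plugs (567,200). Foam is at (190,258). The side view agrees. Next I measure with masks and ray casting.

```bash
cat > h.py <<'E'
import numpy as np, cv2
from rig import robot
np.set_printoptions(precision=4,suppress=True)
def cam(n):
    i=robot.camera_info(n); f=192/np.tan(np.radians(i['vfov']/2)); V=np.array(i['view'])
    return np.array([[f,0,i['cx']],[0,f,i['cy']],[0,0,1]]),np.array([i['k1'],0,0,0.]),V
def rays(n,uv):
    K,D,V=cam(n); s=cv2.undistortPoints(np.float64(uv).reshape(-1,1,2),K,D).reshape(-1,2)
    return np.c_[s,np.ones(len(s))]@V[:3,:3], -V[:3,:3].T@V[:3,3]
def plane(n,uv,z):
    d,c=rays(n,uv); return c+d*((z-c[2])/d[:,2])[:,None]
def proj(n,P):
    K,D,V=cam(n); return cv2.projectPoints(np.float64(P).reshape(-1,1,3),cv2.Rodrigues(V[:3,:3])[0],V[:3,3],K,D)[0].reshape(-1,2)
def ortho(n,img,cx,cy,z,half=.1,s=.0005):
    "map view at height z: up=+x, left=+y; pixel size s"
    N=int(2*half/s); r,c=np.mgrid[:N,:N]
    P=np.stack([cx+half-(r+.5)*s,cy+half-(c+.5)*s,np.full(r.shape,z)],-1)
    m=proj(n,P).astype(np.float32).reshape(N,N,2)
    return cv2.remap(img,m[...,0],m[...,1],cv2.INTER_CUBIC)
def notwood(img):
    f=img.astype(float); R,B=f[...,0],f[...,2]
    return ((R-B)<.38*np.maximum(R,1)).astype(np.uint8)
def blob(mask,uv,rad):
    "largest component with centroid near uv; returns its pixels"
    m=np.zeros_like(mask); cv2.circle(m,tuple(int(round(v)) for v in uv),rad,1,-1)
    k,l,st,ce=cv2.connectedComponentsWithStats(mask*m)
    j=1+np.argmax(st[1:,4]); y,x=np.where(l==j); return np.c_[x,y].astype(float)
def pca(P):
    c=P[:,:2].mean(0); w,v=np.linalg.eigh(np.cov((P[:,:2]-c).T)); a=v[:,1]
    t=(P[:,:2]-c)@a; q=(P[:,:2]-c)@v[:,0]
    return c,np.degrees(np.arctan2(a[1],a[0])),(t.min(),t.max()),(q.min(),q.max())
E
python3 - <<'E'
from h import *
I={n:np.load(f"{n}0.npz") for n in("top","side")}
g={'bolt':(294,318,.008,24),'plug':(360,305,.01,24),'bearing':(416,309,.008,18),'nut':(540,309,.012,16),'pliers':(489,332,.01,40)}
for k,(u,v,z,r) in g.items():
    uv=np.array([u,v])/1.5; w=plane('top',uv,z)
    for n in I:
        b=blob(notwood(I[n]['p']),proj(n,w)[0],r)
        P=plane(n,b,z); print(k,n,len(b),*pca(P))
        # depth check
    
for n in I:
    p=I[n]['p'].astype(int); m=((p[...,2]>p[...,0]+50)&(p[...,2]>90)).astype(np.uint8)
    for k,uv in dict(nuts=(352,220),bolts=(421,210),bearings=(497,210),plugs=(567,210),).items():
        w=plane('top',np.array(uv)/1.5,.003); b=blob(m,proj(n,w)[0],45)
        h=cv2.convexHull(b.astype(np.float32)); 
        for z in (.003,.036):
            R=cv2.minAreaRect(plane(n,h.reshape(-1,2),z)[:,:2].astype(np.float32)); print(k,n,z,np.round(R[0],4),np.round(R[1],4),round(R[2],1))
    # depth noise
    K,D,V=cam(n)
for n in I:
    p=I[n]['p'].astype(int); m=((p[...,0]>130)&(p[...,1]>110)&(p[...,2]<90)&(p[...,1]>.75*p[...,0])).astype(np.uint8)
    w=plane('top',np.array([203,255])/1.5,.014); b=blob(m,proj(n,w)[0],45); print('pocket',n,len(b),*pca(plane(n,b,.014)))
cv2.imwrite('pics/ortho0.png',cv2.cvtColor(np.hstack([ortho('top',I['top']['p'],.5,.27,.028),ortho('side',I['side']['p'],.5,.27,.028)]),cv2.COLOR_RGB2BGR))
n='top';w=plane('top',np.array([203,255])/1.5,.014);print(w)
E
```

```text
bolt top 136 [0.4277 0.1646] 148.1167865550022 (np.float64(-0.04145421260712735), np.float64(0.03625192719869942)) (np.float64(-0.009551736681458962), np.float64(0.010394172501050935))
bolt side 112 [0.4296 0.1661] 145.44670587185192 (np.float64(-0.04161092305061446), np.float64(0.03946236508008792)) (np.float64(-0.011202921469313374), np.float64(0.013196069352637075))
plug top 167 [0.4523 0.0471] -150.40571128722252 (np.float64(-0.03886715451868981), np.float64(0.04251805513482773)) (np.float64(-0.011958625059452794), np.float64(0.012510929997190832))
plug side 146 [0.4547 0.0483] -149.10479629362118 (np.float64(-0.038932356167104894), np.float64(0.04035893395108774)) (np.float64(-0.013149990993064633), np.float64(0.013195763994101788))
bearing top 187 [ 0.445  -0.0557] -168.66533417870156 (np.float64(-0.022096307277885092), np.float64(0.022931142588231656)) (np.float64(-0.021486912874622528), np.float64(0.02252745340382543))
bearing side 204 [ 0.4469 -0.0557] 74.27579997701791 (np.float64(-0.024862823682635232), np.float64(0.024820033353796792)) (np.float64(-0.020737419638624185), 
[... 1369 characters left out ...]
09 0.2232] 15.0
bolts side 0.036 [ 0.6368 -0.0435] [0.174  0.2146] 15.0
bearings side 0.003 [ 0.6608 -0.1922] [0.1585 0.1237] 2.0
bearings side 0.036 [ 0.6468 -0.2118] [0.1524 0.119 ] 2.0
plugs side 0.003 [ 0.6613 -0.3273] [0.1194 0.1568] 86.8
plugs side 0.036 [ 0.6472 -0.3417] [0.1149 0.1508] 86.8
pocket top 999 [0.5455 0.3456] -159.39300565888368 (np.float64(-0.08490502090721791), np.float64(0.08286716227467983)) (np.float64(-0.04059592538704037), np.float64(0.04115372576636243))
pocket side 348 [0.5517 0.3546] -159.74199213573723 (np.float64(-0.07987359677346234), np.float64(0.08530757724103225)) (np.float64(-0.036836558796390154), np.float64(0.03551568431331093))
[[0.5429 0.3374 0.014 ]]
```

```bash
python3 - <<'E'
from h import *
I={n:np.load(f"{n}0.npz")['p'] for n in("top","side")}
a=np.hstack([ortho(n,I[n],.53,.34,.028,.15,.00075) for n in I]); b=np.hstack([ortho(n,I[n],.42,-.2,.012,.1,.0005) for n in I])
b=b[40:240] if 0 else b[:200]
print(a.shape,b.shape)
cv2.imwrite('pics/o1.png',np.vstack([a,b])[:,:,::-1])
E
```

```text
(400, 800, 3) (200, 800, 3)
```

View pics/o1.png

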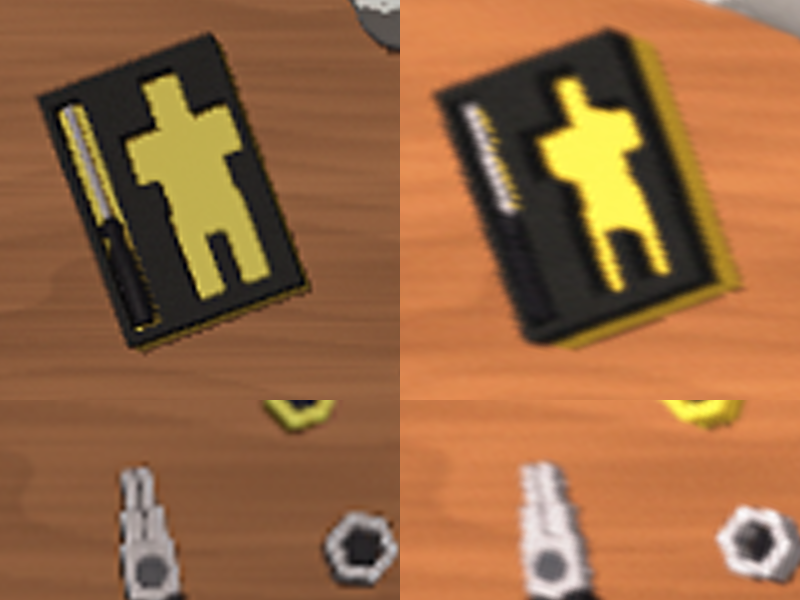

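The foam's sides are yellow and its top face is black, with corners at z=28 mm of about (38,97), (213,36), (308,288) and (133,345) in the left panel. The pliers' nose points to +x in the view. Next: refine the foam, pliers, nut angle and plug hexagon.

```bash
python3 - <<'E'
from h import *
I={n:np.load(f"{n}0.npz")['p'] for n in("top","side")}
def w(px,cx,cy,half,s): px=np.asarray(px,float); return np.stack([cx+half-(px[...,1]+.5)*s,cy+half-(px[...,0]+.5)*s],-1)
for n in I:
    o=ortho(n,I[n],.53,.34,.028,.15,.0005).astype(int); m=((o.max(2)<85)&(o[...,0]-o[...,2]<25)).astype(np.uint8)
    m=cv2.morphologyEx(m,cv2.MORPH_OPEN,np.ones((7,7)))
    c=max(cv2.findContours(m,cv2.RETR_EXTERNAL,2)[0],key=cv2.contourArea)
    R=cv2.minAreaRect(w(c.reshape(-1,2),.53,.34,.15,.0005).astype(np.float32)); ctr=np.array(R[0])
    L=cv2.boxPoints(R); e=max((L[1]-L[0],L[2]-L[1]),key=np.linalg.norm); e=e*np.sign(e[0])/np.linalg.norm(e)
    print('foam',n,ctr,R[1],np.degrees(np.arctan2(e[1],e[0])),'origin',ctr+.03*e-.02*np.array([-e[1],e[0]]))
    # pocket
    y=((o[...,0]>120)&(o[...,1]>.7*o[...,0])&(o[...,2]<.6*o[...,0])).astype(np.uint8)
    # notch edges at z=.028 and .014 in foam frame
    for z in(.028,.014):
        o=ortho(n,I[n],.53,.34,z,.15,.0005).astype(int); y=((o[...,0]>90)&(o[...,1]>.68*o[...,0])&(o[...,2]<.65*o[...,1])).astype(np.uint8)
        k,l,st,ce=cv2.connectedComponentsWithStats(y); st[0,4]=0
        j=l[int((.68-.53)/.0005),int((.49-.345)/.0005)]; r,cc=np.where(l==j); P=w(np.c_[cc,r],.53,.34,.15,.0005)
        f=e; nn=np.array([-f[1],f[0]]); t=P@f; q=P@nn; q0=(q.min()+q.max())/2
        hi=q>q.max()-.008; lo=q<q.min()+.008
        print(' pocket',z,'t',np.percentile(t,[.2,99.8]),'q',np.percentile(q,[.2,99.8]),'notchL t',np.percentile(t[hi],[3,97]),'notchR',np.percentile(t[lo],[3,97]))
    of=ctr+.03*e-.02*nn; print(' origin t,q',of@e,of@nn)
    # pliers
    for z in(.006,.012):
        o=ortho(n,I[n],.41,-.18,z,.12,.0005); m=notwood(o); m=cv2.morphologyEx(m,cv2.MORPH_OPEN,np.ones((5,5)))
        m2=np.zeros_like(m); cv2.circle(m2,(240,240),190,1,-1); k,l,st,ce=cv2.connectedComponentsWithStats(m); j=1+np.argmax(st[1:,4])
        r,cc=np.where(l==j); P=w(np.c_[cc,r],.41,-.18,.12,.0005); c,a,_,_=pca(P); a=a if abs(a)<90 else a-180*np.sign(a)
        e=np.array([np.cos(np.radians(a)),np.sin(np.radians(a))]); nn=np.array([-e[1],e[0]]); t=(P-c)@e; q=(P-c)@nn
        print('pliers',n,z,c,a,'t',t.min(),t.max(),'from nose',c+e*(t.max()-.052),'from tail',c+e*(t.min()+.112))
        T0=t.max()-.052
        print('  width by x:',[(x,round(1e3*(q[abs(t-T0-x/1e3)<.001].min()),1),round(1e3*q[abs(t-T0-x/1e3)<.001].max(),1)) for x in(-90,-60,-30,-16,-8,0,8,16,24,32,45)])
    o=ortho(n,I[n],.446,-.2805,.018,.04,.0005); m=notwood(o); c=max(cv2.findContours(m,cv2.RETR_EXTERNAL,2)[0],key=cv2.contourArea)
    P=w(cv2.convexHull(c).reshape(-1,2),.446,-.2805,.04,.0005); M=cv2.moments(c)
    d=w(c.reshape(-1,2),.446,-.2805,.04,.0005)-w([M['m10']/M['m00'],M['m01']/M['m00']],.446,-.2805,.04,.0005); 
    th=np.arctan2(d[:,1],d[:,0]); rr=np.hypot(*d.T); g=np.linspace(-np.pi,np.pi,361)[:-1]; i=np.argsort(th); R=np.interp(g,th[i],rr[i],period=2*np.pi)
    F=(R*np.exp(1j*6*g)).mean(); print('nut',n,'corner angle',np.degrees(np.angle(F))/6,abs(F)*1e3, 'ctr',w([M['m10']/M['m00'],M['m01']/M['m00']],.446,-.2805,.04,.0005))
    o=ortho(n,I[n],.4535,.0477,.010,.05,.0005); m=notwood(o); c=max(cv2.findContours(m,cv2.RETR_EXTERNAL,2)[0],key=cv2.contourArea); m[:]=0; cv2.drawContours(m,[c],-1,1,-1)
    r,cc=np.where(m); P=w(np.c_[cc,r],.4535,.0477,.05,.0005); c,a,_,_=pca(P); e=np.array([np.cos(np.radians(a)),np.sin(np.radians(a))]); e*=np.sign(e[0]); t=(P-c)@e;q=(P-c)@[-e[1],e[0]]
    print('plug',n,c,np.degrees(np.arctan2(e[1],e[0])),'t',t.min(),t.max(),[(x,round(1e3*np.ptp(q[abs(t-x/1e3)<.001]))) for x in range(-36,37,4)])
E
```

```text
foam top [0.5365 0.3616] (0.2018771916627884, 0.1417253613471985) 20.185787 origin [0.5716 0.3531]
 pocket 0.028 t [0.544  0.7103] q [0.0926 0.1745] notchL t [0.6407 0.674 ] notchR [0.6408 0.6742]
 pocket 0.014 t [0.5477 0.7159] q [0.0949 0.1776] notchL t [0.6455 0.6791] notchR [0.6456 0.6794]
 origin t,q 0.6583472796700076 0.13420653159819662
pliers top 0.006 [ 0.4063 -0.18  ] 8.258320747544303 t -0.08257627168985865 0.08186185777493657 from nose [ 0.4359 -0.1757] from tail [ 0.4354 -0.1757]
  width by x: [(-90, np.float64(-24.3), np.float64(23.5)), (-60, np.float64(-21.6), np.float64(21.4)), (-30, np.float64(-16.5), np.float64(16.5)), (-16, np.float64(-13.4), np.float64(13.0)), (-8, np.float64(-14.0), np.float64(13.8)), (0, np.float64(-14.8), np.float64(13.7)), (8, np.float64(-13.9), np.float64(14.0)), (16, np.float64(-12.0), np.float64(11.9)), (24, np.float64(-11.2), np.float64(11.6)), (32, np.float64(-10.7), np.float64(10.1)), (45, np.float64(-8.5), np.float64(8.5))]
pliers top 0.012 [ 0.4055 -0.1793] 8.218527127836978 t -0.08204186304598182 0.08134052753850723 from nose [ 0.4346
[... 2188 characters left out ...]
p.float64(-15.4), np.float64(14.2)), (-8, np.float64(-17.1), np.float64(16.5)), (0, np.float64(-16.2), np.float64(15.7)), (8, np.float64(-16.0), np.float64(16.0)), (16, np.float64(-14.1), np.float64(14.8)), (24, np.float64(-14.0), np.float64(14.1)), (32, np.float64(-11.0), np.float64(12.3)), (45, np.float64(-10.5), np.float64(10.4))]
nut side corner angle 22.487235341017477 0.272215777312333 ctr [ 0.4468 -0.2835]
plug side [0.455  0.0487] 31.033634496581353 t -0.042840062688523396 0.03888386760973902 [(-36, 12), (-32, 14), (-28, 16), (-24, 16), (-20, 16), (-16, 17), (-12, 22), (-8, 24), (-4, 26), (0, 28), (4, 28), (8, 27), (12, 24), (16, 22), (20, 19), (24, 17), (28, 17), (32, 16), (36, 13)]
```

The foam origin is about (.573,.355) at 20.3° and the pliers about (.436,-.176) at 8.4°. Both views agree to 2-3 mm, so I start with the plug.

```bash
cat > m.py <<'E'
from h import *
def ori(phi):
    y=np.array([np.cos(np.radians(phi)),np.sin(np.radians(phi)),0]); z=np.array([0,0,-1.]); return np.c_[np.cross(y,z),y,z]
def best(p,phi):
    q0=robot.read_qpos(); c=[]
    for a in(phi,phi+180):
        q=robot.ik(p,ori(a))
        if q is not None: c.append((np.abs(np.array(q)-q0).max(),a))
    if not c: raise SystemExit(f'no ik {p} {phi}')
    return min(c)[1]
def over(x,y,z,phi):
    a=best([x,y,z],phi); robot.goto([x,y,z],ori(a)); return a
def pick(x,y,phi,width,z=.003,up=.12):
    robot.move_gripper(min(1,(width+.024)/.088)); over(x,y,.1,phi)
    robot.servo_line([x,y,z],speed=.15); robot.move_gripper(0); w=robot.read_grip_width()*88
    robot.servo_line([x,y,up],speed=.2)
    print('grip mm',round(w,1),'after lift',round(robot.read_grip_width()*88,1),'F',robot.read_force(),'t',robot.read_t()); return w
def place(x,y,phi,w,dz=.010,z=.0065,up=.12):
    over(x,y,up,phi); robot.servo_line([x,y,z+.02],speed=.2); robot.servo_line([x,y,z],speed=.04); print('F down',robot.read_force())
    robot.move_gripper((w/1000+dz)/.088); robot.dwell(.2); robot.servo_line([x,y,up],speed=.15); print('t',robot.read_t())
def snap(name,views):
    ims=[]
    for n,(x,y,z,half) in views:
        p,_=robot.grab_frame(n); ims.append(ortho(n,p,x,y,z,half,half/190))
    cv2.imwrite(f'pics/{name}.png',np.hstack(ims)[:,:,::-1])
E
python3 - <<'E'
from m import *
R=robot.read_tcp_rot(); robot.servo_line([.125,.43,.25],speed=.3)
over(.30,.33,.25,30)
w=pick(.455,.049,120.2,.024)
if w>5: place(.624,-.3345,-3.7,w)
robot.servo_line([.5,-.30,.2],speed=.3)
snap('p1',[('top',(.63,-.32,.01,.1)),('side',(.63,-.32,.01,.1))]); print(robot.read_t())
E
```

```text
grip mm 22.1 after lift 22.0 F [ 0.6476 -0.9026 -1.6427] t 6.1083
F down [-1.3231  2.1577  3.3599]
t 10.4917
11.25
```

View pics/p1.png

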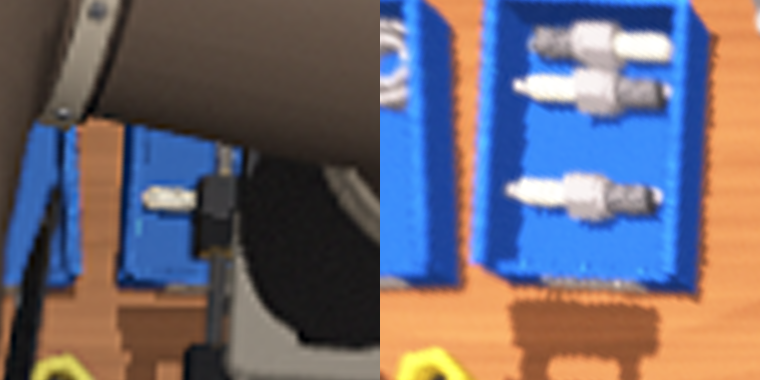

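The right panel (side view) shows the plug lying flat in its bin at about (585,195), so the next three follow.

```bash
python3 - <<'E'
from m import *
w=pick(.4287,.1655,57,.014)
if w<5: raise SystemExit
place(.621,-.066,0,w)
w=pick(.4457,-.281,52,.033)
if w<5: raise SystemExit
place(.591,.0635,-48,w,.008)
w=pick(.446,-.0557,90,.042)
if w<5: raise SystemExit
place(.623,-.2055,46,w,.008)
robot.servo_line([.45,-.2,.25],speed=.3)
snap('p2',[('side',(.63,-.0,.01,.12)),('side',(.61,-.19,.01,.1))]); print(robot.read_t())
E
```

```text
grip mm 10.9 after lift 11.1 F [-0.742  -0.1159 -1.5912] t 15.5
F down [-0.0659  0.1729  2.072 ]
t 20.6667
grip mm 31.9 after lift 31.9 F [ 0.57    0.2988 -2.1874] t 24.725
F down [-2.1305 -0.4602  3.235 ]
t 28.9333
grip mm 40.9 after lift 41.0 F [-0.3073 -0.3621 -1.7441] t 32.4667
F down [-2.0077  1.4333  4.0746]
t 36.1917
37.1667
```

View pics/p2.png

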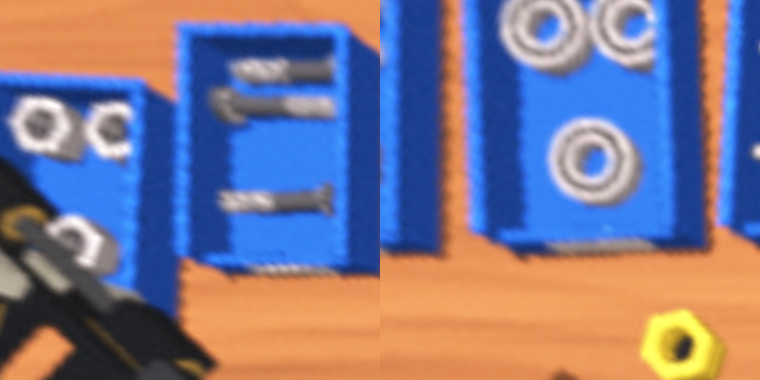

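The bolt (left, 275,200), nut (80,240) and bearing (right, 595,160) lie flat in the right bins. Now the pliers: pick them, hover over the pocket and look.

```bash
python3 - <<'E'
from m import *
w=pick(.436,-.1757,98.4,.027)
if w<5: raise SystemExit
robot.goto([.45,.2,.16],ori(best([.45,.2,.16],110.3)))
a=over(.573,.355,.06,110.3); print(a,robot.read_position(),robot.read_qpos())
ims=[]
for n in('top','side'):
    p,_=robot.grab_frame(n); np.save(f'{n}1.npy',p)
    ims.append(ortho(n,p,.55,.34,.028 if n=='top' else .06,.14,.14/200))
cv2.imwrite('pics/p3.png',np.hstack(ims)[:,:,::-1])
E
```

```text
grip mm 26.6 after lift 26.6 F [ 0.2173  0.6764 -2.9116] t 40.35
290.3 [0.573  0.3539 0.06  ] [ 48.2484  28.2529 -10.581    0.0035 -51.2138  61.9965]
```

View pics/p3.png

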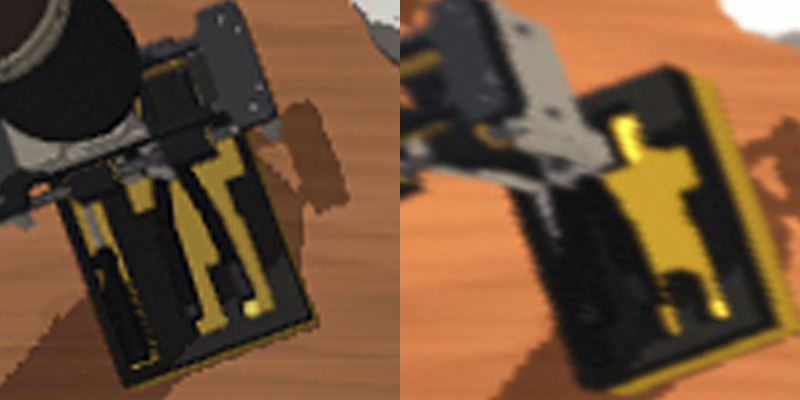

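The handles point to the tail end, as they should. Before inserting, I measure how the pliers sit in the hand over bare wood.

```bash
python3 - <<'E'
from m import *
robot.servo_line([.573,.355,.13],speed=.2)
robot.servo_line([.48,.12,.10],speed=.25); robot.dwell(.3); T=robot.read_position(); print(T,robot.read_tcp_rot()[:,1])
e=np.array([np.cos(np.radians(20.3)),np.sin(np.radians(20.3))]); nn=np.array([-e[1],e[0]]); ims=[]
for n in('top','side'):
    p,_=robot.grab_frame(n); z=T[2]+.004
    c=T[:2]-.03*e; o=ortho(n,p,*c,z,.12,.0006); ims.append(o.copy()); m=notwood(o); m=cv2.morphologyEx(m,cv2.MORPH_OPEN,np.ones((3,3)))
    r,cc=np.where(m); P=np.c_[c[0]+.12-(r+.5)*.0006,c[1]+.12-(cc+.5)*.0006]-T[:2]; t=P@e; q=P@nn
    for x in range(-120,-40,8):
        s=(abs(t-x/1e3)<.001)&(abs(q)<.04); print(n,x,(np.round(1e3*np.array([q[s].min(),q[s].max()]),1),s.sum()) if s.any() else None)
    s=(abs(q)<.035)&(t<-.08); print(n,'tail t', [np.percentile(t[s&g],.5) if (s&g).any() else None for g in(q>0,q<0)])
cv2.imwrite('pics/p4.png',np.hstack(ims)[:,:,::-1])
print(robot.read_t())
E
```

```text
[0.4802 0.1206 0.0999] [ 0.3475 -0.9377  0.0001]
top -120 None
top -112 (array([-23.9,  24.1]), np.int64(107))
top -104 (array([-24.4,  24.6]), np.int64(126))
top -96 (array([-23.6,  24. ]), np.int64(126))
top -88 (array([-22.8,  23. ]), np.int64(113))
top -80 (array([-22.1,  22.7]), np.int64(116))
top -72 (array([-21.6,  22.5]), np.int64(113))
top -64 (array([-21.7,  22.2]), np.int64(119))
top -56 (array([-20.6,  21.3]), np.int64(110))
top -48 (array([-18.9,  20.7]), np.int64(96))
top tail t [np.float64(-0.11347930005131482), np.float64(-0.11308970964274355)]
side -120 None
side -112 (array([-24.7,  18.8]), np.int64(16))
side -104 (array([-26.6,  28.2]), np.int64(186))
side -96 (array([-26.3,  26.4]), np.int64(178))
side -88 (array([-25.4,  25.8]), np.int64(175))
side -80 (array([-25.7,  25. ]), np.int64(168))
side -72 (array([-24.5,  24.4]), np.int64(155))
side -64 (array([-24.3,  23.3]), np.int64(154))
side -56 (array([-22.9,  22.7]), np.int64(145))
side -48 (array([-22.2,  22.8]), np.int64(140))
side tail t [np.float64(-0.11116593713377507), np.float64(-0.11093950108161732)]
44.8167
```

View pics/p4.png

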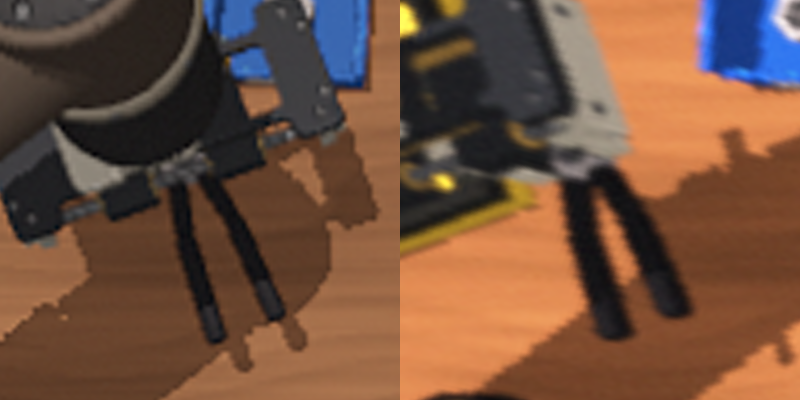

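The pliers are centred in the hand: tail -113/-111 mm against -112 nominal, lateral about 0. Now insert, watching the force.

```bash
python3 - <<'E'
from m import *
x,y=.573,.3553
robot.servo_line([.573,.355,.13],speed=.25); robot.servo_line([x,y,.036],speed=.12); robot.dwell(.4); F0=robot.read_force(); print(robot.read_position(),F0)
for z in np.arange(.033,.0159,-.002):
    robot.servo_line([x,y,z],speed=.03); robot.dwell(.05); F=robot.read_force()-F0; print(round(z,4),robot.read_position(),F)
    if np.linalg.norm(F)>25: print('stop'); break
print(robot.read_t(),robot.read_ft_torque())
E
```

```text
[0.5731 0.3554 0.0364] [ 0.3801 -0.0657 -2.1224]
0.033 [0.5729 0.3552 0.0327] [-0.1785  0.6148 -0.3631]
0.031 [0.573  0.3553 0.0309] [-0.0229 -0.1716 -0.5069]
0.029 [0.573  0.3553 0.0289] [0.2447 0.1248 0.9717]
0.027 [0.5729 0.3553 0.0269] [ 0.4573 -0.6225  0.599 ]
0.025 [0.573  0.3552 0.0249] [0.133  0.2835 0.7161]
0.023 [0.573  0.3553 0.0229] [-0.194  -0.0964 -0.8919]
0.021 [0.573  0.3553 0.0209] [-0.798   0.0123  0.0826]
0.019 [0.573  0.3552 0.0189] [-0.8659  0.1153 -0.6722]
0.017 [0.5733 0.3556 0.0176] [-1.0254  1.2331  5.1113]
50.0167 [-0.2091  0.3146  0.0165]
```

```bash
python3 - <<'E'
from m import *
x,y=.573,.3553
for z in(.0165,.016,.0155):
    robot.servo_line([x,y,z],speed=.03); robot.dwell(.1); F=robot.read_force(); print(z,robot.read_position(),F)
    if F[2]>15: break
robot.move_gripper((.0266+.011)/.088); robot.dwell(.2); print(robot.read_position(),robot.read_force())
robot.servo_line([x,y,.13],speed=.12); robot.servo_line([.3,.33,.25],speed=.3); robot.servo_line([.125,.43,.25],speed=.3)
R=robot.read_position(); ims=[]
for n in('top','side'):
    p,d=robot.grab_frame(n); np.savez(f'{n}2.npz',p=p,d=d); ims.append(ortho(n,p,.55,.34,.028,.14,.14/200))
cv2.imwrite('pics/p5.png',np.hstack(ims)[:,:,::-1])
p=np.load('top2.npz')['p']; cv2.imwrite('pics/top2.png',cv2.resize(p[60:280,60:430,::-1],None,fx=2,fy=2,interpolation=cv2.INTER_CUBIC))
# height along pliers from depth
e=np.array([np.cos(np.radians(20.3)),np.sin(np.radians(20.3))]); nn=np.array([-e[1],e[0]])
for n in('top','side'):
    d=np.load(f'{n}2.npz')['d']; V=cam(n)[2]
    for t,q in((-.1,.02),(-.1,-.02),(-.06,.016),(-.06,-.016),(0,0),(.0,.008),(.025,0),(.045,.004),(-.115,.06),(.06,-.035)):
        P=np.r_[np.array([x,y])+t*e+q*nn,.026]; u,v=np.round(proj(n,P)[0]).astype(int)
        s=np.median(d[v-1:v+2,u-1:u+2]); r,c=rays(n,[[u,v]]); print(n,t,q,round(1e3*(c+r[0]*s)[2],1))
print(robot.read_t())
E
```

```text
0.0165 [0.5733 0.3556 0.0176] [-3.322  -0.9758  7.0133]
0.016 [0.5733 0.3556 0.0175] [-3.2907 -1.2138 11.1673]
0.0155 [0.5733 0.3556 0.0175] [-5.1627 -2.1387 13.828 ]
[0.573  0.3553 0.0153] [ 0.3831 -0.4047  0.6824]
top -0.1 0.02 27.8
top -0.1 -0.02 25.9
top -0.06 0.016 26.9
top -0.06 -0.016 29.5
top 0 0 25.8
top 0.0 0.008 25.5
top 0.025 0 25.4
top 0.045 0.004 26.1
top -0.115 0.06 27.6
top 0.06 -0.035 25.8
side -0.1 0.02 28.8
side -0.1 -0.02 27.6
side -0.06 0.016 29.1
side -0.06 -0.016 28.4
side 0 0 29.6
side 0.0 0.008 26.9
side 0.025 0 28.3
side 0.045 0.004 26.0
side -0.115 0.06 29.7
side 0.06 -0.035 29.0
54.9167
```

View pics/p5.png

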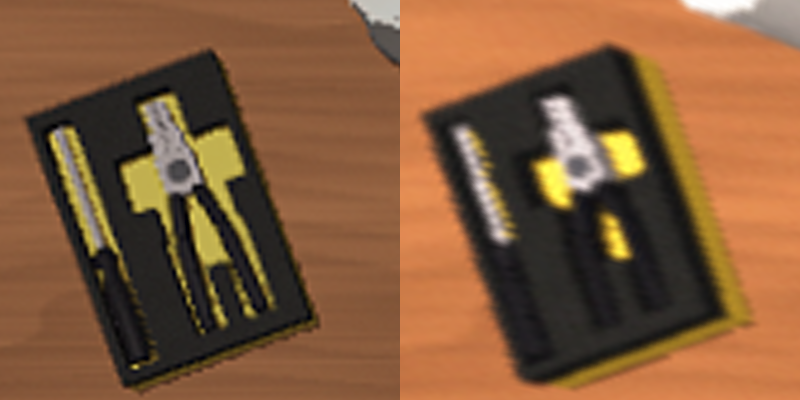

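View pics/top2.png

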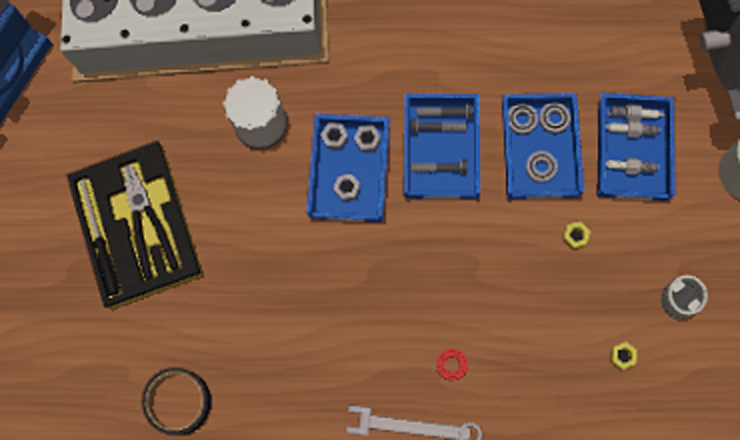

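The pliers sit in the pocket, nose in the narrow end, and everything else is in its bin. I check flatness by pressing lightly with shut fingers on the shoulder (top expected at 26 mm) and across the handles (28 mm).

```bash
python3 - <<'E'
from m import *
e=np.array([np.cos(np.radians(20.3)),np.sin(np.radians(20.3))]); c=np.array([.573,.3553])
over(.3,.33,.25,110.3); robot.move_gripper(0)
for t,top in((0,.026),(-.06,.028)):
    p=c+t*e
    if t==0: over(*p,.12,110.3)
    robot.servo_line([*p,top+.02],speed=.12); robot.dwell(.3); F0=robot.read_force()
    for z in np.arange(top+.003,top-.004,-.0008):
        robot.servo_line([*p,z],speed=.03); robot.dwell(.05); F=robot.read_force()-F0
        print(t,round(z,4),robot.read_position()[2].round(4),F)
        if F[2]>15: break
    robot.servo_line([*p,.08],speed=.12)
robot.servo_line([.3,.33,.25],speed=.3); robot.servo_line([.125,.43,.25],speed=.3)
ims=[]
for n in('top','side'):
    p,_=robot.grab_frame(n); ims.append(ortho(n,p,.55,.34,.028,.14,.14/200))
cv2.imwrite('pics/p6.png',np.hstack(ims)[:,:,::-1]); print(robot.read_t())
E
```

```text
0 0.029 0.0291 [-1.6403 -0.4035 -0.4209]
0 0.0282 0.0283 [-0.1363  0.5451 -1.0327]
0 0.0274 0.0273 [-1.2642 -0.5541 -1.1721]
0 0.0266 0.0266 [-0.9439 -0.0839 -0.6477]
0 0.0258 0.0264 [-2.5165 -1.0007  5.7314]
0 0.025 0.0263 [-4.353  -1.9388 10.3547]
0 0.0242 0.0263 [-5.4698 -2.5991 15.7866]
-0.06 0.031 0.0311 [-1.0436 -0.6638 -0.7094]
-0.06 0.0302 0.0303 [-0.6363 -0.6221  1.4507]
-0.06 0.0294 0.0294 [-0.8115 -0.3425 -1.1392]
-0.06 0.0286 0.0286 [-1.1458 -1.2641  0.1021]
-0.06 0.0278 0.0282 [-2.2209 -0.5667  5.0298]
-0.06 0.027 0.028 [-4.3006 -1.8626 11.0286]
-0.06 0.0262 0.0279 [-7.1309 -1.5662 15.6194]
68.125
```

View pics/p6.png

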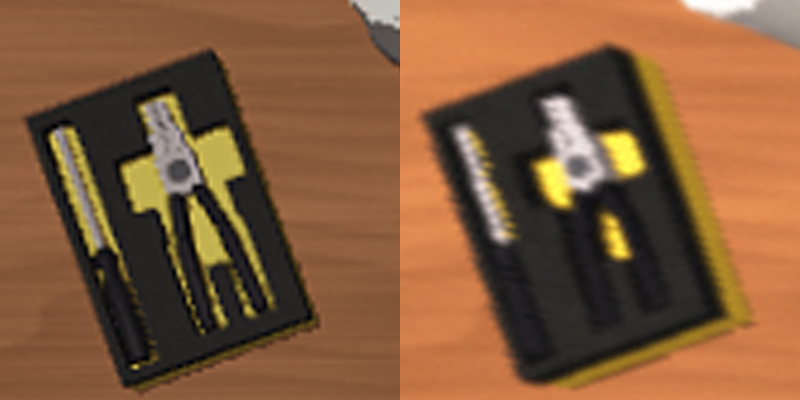

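The shoulder top reads 26.3 mm and the handles 28 mm, so the pliers lie flat and have not shifted. Handing in.

```bash
python3 -c "
from rig import robot
robot.job_done(); print(robot.read_t())"
```

```text
the job is handed in; nothing more can be done
the job is handed in; nothing more can be done
```

The job is done and handed in at about 68 s of the 106 s allowed. I placed the spark plug, head bolt, axle nut and bearing in their own bins, in that order, then put the pliers in the foam pocket with the nose in the narrow end.

- **Sorted parts:** the pictures taken after each release show all four lying flat on their bin floors. The final top view again shows all four in their own bins. I did not touch the yellow nuts or the red ring.
- **Pliers:** they slid in without resistance until they reached the pocket floor. I then pressed them with shut fingers at about 16 N. The shoulder top stopped the fingers at 26.3 mm (26 expected). Across the handles they stopped at 28 mm, but the foam top is also at 28 mm there, so that reading could be the foam.
- **Robot:** the gripper was clear of everything when I handed in.
- **Disagreements:** the two cameras differed by 2–3 mm, so I averaged them. Depth readings were noisy by up to about 4 mm. The gripped pliers stopped about 0.5 mm higher than calculated, which I put down to a small grip-height error.

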